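# Draw the clogged filter cassette and show it over the dust tray

## Task

Swing the grey filter box's cover flap up by its yellow tab until it stands open, upright or beyond, then draw the clogged cassette with the red tab straight up out of its slot. Finish while still holding it in the gripper, upright and still, over the middle of the aluminium dust tray, about a hand's breadth above it and touching nothing else. Leave the flap open, the blue-tabbed cassette in its slot and the things around where they are.

Things in the scene. Friction and masses are not known exactly. Their poses are not given: they have to be found in the camera images.
- filter_box: Fixed grey filter box, 140 (x) x 232 (y) x 102 mm high to its rim, on four 26 mm feet astride a wooden batten. Origin under its centre, on the bench. Its own x axis points from the front (tab side) to the back (hinge side), y to the left, z up. Walls 5 mm thick; inside, a black deck 57 mm above the bench with two slots, 88 x 18 mm, long side along x, centred at x = -12 mm, y = +42 and -42 mm; a cassette stands in each (which is in which varies). The flap lies on the rim.
- flap (a joint): Hinge angle of the grey cover flap (rad): 0 shut, 1.57 upright, 1.9 at its stop, leaning back. It may start ajar, up to 0.4. A friction hinge: the flap stays at any angle where it is left; moving it takes up to about 2 N at the tab. Hinge line along the box's y axis, at the back rim. The flap panel is 140 mm from hinge line to front edge, 232 mm wide and 7 mm thick.
- flap_tab (a point): Grip point on the flap's yellow tab, 166 mm from the hinge line, 26 mm beyond the panel's front edge. The tab lies in the flap's plane, 30 mm wide (along the box's y), 12 mm thick, and projects 40 mm beyond the edge. Pinched by its two sides, across the 30 mm width, it can turn between the fingers as the flap swings, so they may keep pointing down. Its axes turn with the flap; flap shut, they are the box's axes and it lies about 106 mm above the bench.
- flap_hinge (a point): Middle of the flap's hinge line, fixed to the box, 70 mm behind the box's centre, 106 mm above the bench; axes as the box. The flap tab is at (-166 cos a, 0, 166 sin a) mm from here for flap angle a.
- red_cassette: The clogged filter cassette, red tab, brown pleats: a black frame 84 (x) x 14 (y) x 35 mm high, with a tab 36 (x) x 14 (y) x 28 mm high standing on its middle; 63 mm high in all, 40 to 85 g. Origin at the centre of its underside; x along its length, z up. In its slot its underside is 31 mm above the bench, its axes are the box's.
- red_cassette_tab (a point): Grip point in the red tab: on the cassette's centre line, 52 mm above its underside, 11 mm below the tab's top. Axes as the cassette. Grip it across its 14 mm thickness (along its y).
- blue_cassette: The other, clean cassette: same shape and size, blue tab, white pleats. Stays in its slot. Origin and axes as for the red one.
- dust_tray: Fixed open aluminium tray, 140 (x) x 180 (y) x 30 mm high, walls 4 mm. Origin under its centre, on the bench.
- tray_mid (a point): Centre of the tray's mouth, at the height of its rim, 30 mm above the bench.
- offcut_short: Small wooden offcut, a block 50 x 60 (y) x 22 mm, behind the batten, origin under its centre. Bystander.
- sanding_block: Sanding block, 61 x 105 x 31 mm, origin under its centre. Bystander.
- cup_blue: Blue cup, 76 mm across, 92 mm high, origin under its centre. Bystander.
- screwdriver_red: Red-handled screwdriver lying on the bench, 25 x 195 (y) x 24 mm, origin under its centre. Bystander.

How it is judged:
By the outcome, as a careful person would: the job done as asked, in the order asked, and still so for the second after the job is handed in, while the arm keeps its last pose, push and grip.
It also fails if it takes over 58 s, if anything falls off the work surface, if the arm or the gripper's body presses on something with over 40 N, if the wrist force passes 120 N, or if a joint passes its speed limit or range.

## Robot

A 6-joint arm with a two-finger parallel gripper is mounted at the origin on a cart in front of the work surface, level with it; the furniture and walls round the work are solid. World frame = base frame: x ahead of the robot, y to its left, z up, the work surface at z = 0. Lengths are in m, angles in rad, forces in N, time in s.
With the tool pointing down it reaches from about 0.35 to 0.725 m from the base axis. Payload 4.3 kg.
Tool frame: the origin (TCP) lies at the very end of the fingers, on their centre line; the grasp point (between the pads) lies 19 mm behind it; z points along the fingers, x is the direction in which the jaws open and shut, and the axes are right-handed (so a half turn about z gives the same grasp; the last joint's range is limited). The gripper opens to 85 mm and grips with 20 to 120 N. Pads are 22 mm wide; open, the fingers measure 114 mm over their backs; the gripper's body (76 mm by 85 mm) begins 54 mm behind the grasp point. The pads swing forward as they close: fully open they stand 13 mm farther back than shut.
Start: joints at [-1.384, 0.377, 0.081, 1.274, 0, 1.46], TCP at [0.168, -0.55, 0.231] pointing down, gripper open.
Joint ranges: [-2.72, 2.72], [-0.84, 1.66], [-1.02, 1.22], [-1.77, 2.12], [-1.37, 1.28], [-3.14, 3.14]. Speed limits (rad/s): [2.57, 2.57, 3.14, 3.14, 3.14, 3.14].

## Interface

Orientations are given as a unit quaternion [w, x, y, z].
In Python, from bench import robot gives the robot as it stands.
- The arm moves only by the tool servo_tool, never from a script. Its argument "targets" is a list of rows, each an object of numbers: "tx", "ty", "tz": the shift along the tool's x, y, z as a fraction of full scale; "rx", "ry", "rz": the turn, a rotation vector about the tool's x, y, z as a fraction of full scale; "grip": the closure, from 0 (fully open) to 1 (shut). A call has 1 to 20 rows; each row is the pose to reach, as a shift and turn from the pose commanded when the call began, along the tool's axes at that moment; what a row does not reach only later rows make up. Full scale, the value 1, is 0.4 m for a shift and pi/2 rad for a turn. A row lasts 1/8 s, in which the tool goes at most 62.5 mm and 10.7 degrees, less where a joint would pass 70% of its speed; a pose out of reach is approached as far as the arm can. A call with a number of a shift or a turn outside -1 to 1 is refused whole. A call with a gripper value outside its range is refused whole. The fingers move at their own pace and stop on an object; "grip_force" is the grip in N (left out, the last holds). Time passes only in rows, so rows that repeat a pose let the fingers close. It gives the time, the measured TCP pose, the force and the opening at its end, in the units of the state.
- robot.state(): the state, without advancing time (a new reading comes with each control period).
- robot.read_camera(name): name is "scene" or "top" or "wrist"; returns a dict with "color" (384x512x3 uint8, red, green, blue), "range_z" (384x512 float32, m along the optical axis (not along the pixel's ray), 0 where there is no reading), "fx", "fy", "cx", "cy" (pixels), "xyz" and "rotation" of the camera in the world; the wrist camera has in their place "mount" (4x4, takes a point from camera to tool coordinates, whose origin is the TCP and whose axes are the tool frame's). Camera axes: x right, y up, looking along -z (the intrinsics and any distortion apply to the point x, -y, -z); pixel columns grow to the right and rows downward; lengths in m; the calibration is good to about 2 mm. The wrist camera is an equidistant fisheye: a pixel r from the principal point sees the ray r / f radians off the axis. A picture is of the moment at which its call begins: read the wrist's pose just before it.
- robot.hand_in(): hands the job in, once; it reports no verdict.
Trained networks look in the newest picture that a camera, given by its name, has taken for a name from the list of things; names that differ only in an ending like _2 or _b are one class to them, and where a whole thing is asked for, a point or a joint stands for the part that bears it (a point fixed in the world has none). Each returns a list of dicts, best first, with "conf" (0 to 1); they miss things now and then, are a little off and sometimes report something else, mostly with a low value. They report only what shows in the picture. A call takes as long as a camera call.
- robot.find_in(camera, query): "xy" ([column, row] in pixels, amid what is visible of it).
- robot.spot_point(camera, query): "xy" ([column, row] in pixels: a listed point, or the origin of a listed thing).
The state is a dict: "clock": time; "qpos": joint angles; "joint_vel": joint speeds; "joint_torque": joint torques, N m; "ee_pos": TCP position; "tool_rot": TCP orientation; "contact_force": force on the tool from outside, world axes, zero at the start; "torque": the same for the moment, N m; "width": finger opening in m.
Only numpy, scipy, OpenCV 4.12 (cv2) and the standard library are available. Lean on these libraries where they do the work, as an engineer would, in place of code of your own. Each camera call takes 0.05 s, during which the arm holds its last target.

## Working session

There is one attempt and no reset: what is moved stays moved. The work goes in short steps, Python scripts to look and compute and a tool call to move; the robot and the scene stay as the last step left them, time stands still between calls to the robot, and variables do not carry over. Pictures are saved under pics/ and viewed, and the job is handed in when it is done.

Besides the shell and the picture viewer there is one more tool, called after ">>>" as name(argument=value, ...) on one line, values as JSON. servo_tool: Moves the arm, as the interface text tells. Its arguments: {"type":"object","properties":{"targets":{"type":"array"},"grip_force":{"type":"number"}},"required":["targets"]}

```bash
ls; mkdir -p pics; cat > h.py <<'E'
from bench import robot
import numpy as np, cv2
def snap(name,fn):
    c=robot.read_camera(name); cv2.imwrite('pics/'+fn,cv2.cvtColor(c['color'],cv2.COLOR_RGB2BGR)); return c
def w(c,u,v,z=None):
    # pixel->world by range (median 3x3) or plane z
    d=np.array([(u-c['cx'])/c['fx'],-(v-c['cy'])/c['fy'],-1.0])
    R=np.array(c['rotation']); 
    if R.shape!=(3,3):
        from scipy.spatial.transform import Rotation as Ro
        R=Ro.from_quat(np.r_[R[1:],R[0]]).as_matrix()
    t=np.array(c['xyz'])
    r=R@d
    if z is not None: return t+r*(z-t[2])/r[2]
    ui,vi=int(round(u)),int(round(v)); p=c['range_z'][vi-1:vi+2,ui-1:ui+2]; p=p[p>0]
    return t+r*np.median(p) if len(p) else None
E
cat > a.py <<'E'
from h import *
np.set_printoptions(precision=4,suppress=True)
print(robot.state())
for n in ['scene','top']:
    c=snap(n,n+'0.png'); print(n,c['xyz'],c['rotation'],c['fx'],c['cx'],c['cy'])
    for q in ['filter_box','flap_tab','flap_hinge','red_cassette','red_cassette_tab','blue_cassette','dust_tray','tray_mid','offcut_short','sanding_block','cup_blue','screwdriver_red']:
        for f in (robot.spot_point,):
            r=f(n,q)
            for k in r[:2]:
                print(n,q,np.round(k['xy'],1),round(k['conf'],2),w(c,*k['xy']))
E
python3 a.py
```

```text
pics
{'clock': 0.0, 'qpos': array([-1.3843,  0.3781,  0.0796,  1.2744, -0.    ,  1.4605]), 'joint_vel': array([ 0.0006,  0.0002, -0.0001, -0.0015, -0.0004, -0.0012]), 'joint_torque': array([  0.0024, -46.3616,  26.9869,   0.021 ,   0.    ,  -0.    ]), 'ee_pos': array([ 0.168 , -0.5492,  0.2303]), 'tool_rot': array([-0.0007,  0.8039, -0.5948, -0.0008]), 'contact_force': array([ 0.5835, -0.0563,  0.479 ]), 'torque': array([ 0.0443,  0.0595, -0.    ]), 'width': 0.08530281925967778}
scene [-0.1478  0.3386  0.9273] [-0.5083 -0.1902  0.2943  0.7866] 408.43028996847653 249.11944076549904 190.27109179182727
scene filter_box [212.3 206.3] 0.68 [0.4986 0.1523 0.0986]
scene flap_tab [224.4 206.7] 0.55 [0.4719 0.1284 0.1151]
scene flap_hinge [200.9 167.5] 0.79 [0.6343 0.1339 0.1082]
scene red_cassette_tab [223.9 205.3] 0.58 [0.4765 0.1279 0.1153]
scene red_cassette_tab [201.3 170.4] 0.44 [0.6224 0.137  0.1092]
scene dust_tray [371.  205.6] 0.75 [ 0.1472 -0.0088  0.4167]
scene tray_mid [372.7 199. ] 0.92 [ 0.1497 -0.0104  0.4297]
scene offcut_short [274.6 159.3] 0.8 [ 0.6585 -0.113   0.0183]
scen
[... 256 characters left out ...]
214 253.42835920644305 192.01593757868162
top filter_box [228.3 191. ] 0.84 [0.552  0.1097 0.114 ]
top flap_tab [219.9 213.7] 0.56 [0.4797 0.1347 0.1149]
top flap_hinge [223.4 164.9] 0.59 [0.6379 0.1276 0.1068]
top blue_cassette [353.1 169.7] 0.36 [ 0.641  -0.3105  0.0291]
top dust_tray [352.4 243.6] 0.78 [ 0.39   -0.3073  0.0035]
top tray_mid [352.9 245. ] 0.95 [ 0.3853 -0.309   0.0032]
top offcut_short [298.6 162.3] 0.73 [ 0.6677 -0.125   0.0204]
top sanding_block [355.3 171.1] 0.68 [ 0.6362 -0.3178  0.0293]
top cup_blue [144.  167.5] 0.97 [0.6332 0.3923 0.0803]
top screwdriver_red [230.6 237.1] 0.55 [ 0.4087  0.1082 -0.0019]
top screwdriver_red [354.3 244.4] 0.41 [ 0.3874 -0.3138  0.0031]
```

View pics/scene0.png

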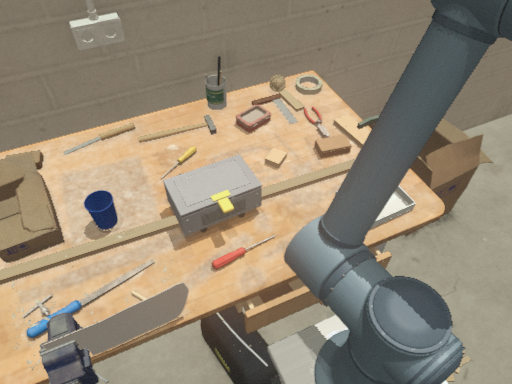

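View pics/top0.png

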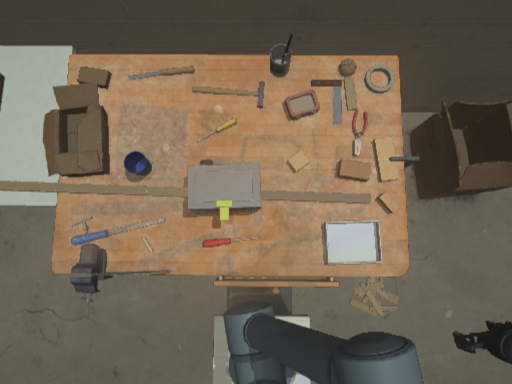

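The scene image shows the box at about (213,195) with the yellow tab at (225,202). In the top view the panel is at (224,187), the tab at (224,210) and the tray at (353,243). I'll fit the flap plane and tab from the depth.

```bash
cat > b.py <<'E'
from h import *
from scipy.spatial.transform import Rotation as Ro
np.set_printoptions(precision=4,suppress=True)
for n in ['top','scene']:
    c=robot.read_camera(n)
    V,U=np.mgrid[0:384,0:512]; d=np.stack([(U-c['cx'])/c['fx'],-(V-c['cy'])/c['fy'],-np.ones(U.shape)],-1)
    q=c['rotation'];R=Ro.from_quat(np.r_[q[1:],q[0]]).as_matrix()
    P=c['xyz']+(d*c['range_z'][...,None])@R.T
    hsv=cv2.cvtColor(c['color'],cv2.COLOR_RGB2HSV)
    box=(P[...,0]>.42)&(P[...,0]<.72)&(P[...,1]>-.05)&(P[...,1]<.30)
    yel=(hsv[...,0]>22)&(hsv[...,0]<38)&(hsv[...,1]>150)&(P[...,2]>.06)&box
    print(n,'yel',yel.sum(),P[yel].mean(0),P[yel].min(0),P[yel].max(0))
    pan=(hsv[...,1]<60)&(P[...,2]>.085)&(P[...,2]<.2)&box
    pan=cv2.erode(pan.astype(np.uint8),np.ones((2,2)))>0
    Q=P[pan]
    A=np.c_[Q[:,:2],np.ones(len(Q))]; s=np.linalg.lstsq(A,Q[:,2],rcond=None)[0]
    r=Q[:,2]-A@s; k=abs(r)<.006; s=np.linalg.lstsq(A[k],Q[k,2],rcond=None)[0]
    print('plane',s,k.sum(),len(Q)); 
    Qk=Q[k]; print(cv2.minAreaRect((Qk[:,:2]*1000).astype(np.float32)))
    Y=P[yel]; print('tab z',np.median(Y[:,2]), cv2.minAreaRect((Y[:,:2]*1000).astype(np.float32)))
    t=(P[...,0]>.28)&(P[...,0]<.5)&(P[...,1]>-.45)&(P[...,1]<-.17)&(P[...,2]>.018)&(P[...,2]<.04)
    print('tray',t.sum(),cv2.minAreaRect((P[t][:,:2]*1000).astype(np.float32)))
    im=cv2.cvtColor(c['color'],cv2.COLOR_RGB2BGR)[130:260,140:300]
    cv2.imwrite(f'pics/{n}_crop.png',cv2.resize(im,None,fx=4.5,fy=4.5,interpolation=2))
E
python3 b.py
```

```text
b.py:12: RuntimeWarning: Mean of empty slice.
  print(n,'yel',yel.sum(),P[yel].mean(0),P[yel].min(0),P[yel].max(0))
  ret = um.true_divide(
Traceback (most recent call last):
  File "b.py", line 12, in <module>
    print(n,'yel',yel.sum(),P[yel].mean(0),P[yel].min(0),P[yel].max(0))
                                           ~~~~~~~~~~^^^
ValueError: zero-size array to reduction operation minimum which has no identity
```

```bash
python3 -c "
import cv2,numpy as np
a=cv2.imread('pics/top_crop.png');print(a.shape)"
```

```text
[ WARN:0@0.021] global loadsave.cpp:275 findDecoder imread_('pics/top_crop.png'): can't open/read file: check file path/integrity
Traceback (most recent call last):
AttributeError: 'NoneType' object has no attribute 'shape'
```

```bash
python3 - <<'E'
import cv2
a=cv2.cvtColor(cv2.imread('pics/top0.png'),cv2.COLOR_BGR2HSV);print(a[204:218:3,224]);print(a[180:190:4,224])
a=cv2.cvtColor(cv2.imread('pics/scene0.png'),cv2.COLOR_BGR2HSV);print(a[200,218:232:3])
E
sed -i 's/hsv\[...,0\]>22)&(hsv\[...,0\]<38)&(hsv\[...,1\]>150)/hsv[...,0]>22)\&(hsv[...,0]<38)\&(hsv[...,1]>140)\&(hsv[...,2]>120)/' b.py; sed -i 's/P\[yel\].mean(0),P\[yel\].min(0),P\[yel\].max(0)/P[205:216:3,224]/' b.py; python3 b.py
```

```text
[[ 33 134 196]
 [ 29 119 175]
 [ 32 135 196]
 [ 32 134 196]
 [ 33 135 197]]
[[ 18  32 145]
 [ 21  28 144]
 [ 20  27 144]]
[[ 26 126 216]
 [ 29 113 241]
 [ 29 113 241]
 [ 29 111 241]
 [ 19  60 132]]
top yel 9 [[0.507  0.1221 0.1181]
 [0.4976 0.122  0.1174]
 [0.4879 0.1215 0.12  ]
 [0.4785 0.1214 0.1196]]
plane [-0.0346  0.0002  0.1321] 2814 2887
((568.8622436523438, 123.06883239746094), (142.16622924804688, 225.47166442871094), 2.378674268722534)
tab z 0.11507067957301809 ((477.4298400878906, 121.803466796875), (34.1209716796875, 25.460105895996094), 1.1291412115097046)
tray 316 ((409.2013854980469, -330.26873779296875), (166.7538299560547, 234.78115844726562), 2.5820555686950684)
scene yel 0 [[0.4779 0.1271 0.1145]
 [0.4664 0.1316 0.1177]
 [0.4584 0.1349 0.1165]
 [0.4948 0.1233 0.0549]]
plane [-0.0256 -0.0009  0.126 ] 2849 3217
((563.9218139648438, 126.6320571899414), (138.25369262695312, 230.60870361328125), 2.152526617050171)
tab z nan ((0.0, 0.0), (0.0, 0.0), 0.0)
tray 194 ((392.0141906738281, -304.7566223144531), (140.11729431152344, 181.51724243164062), 2.3011786937713623)
  return _methods._mean(a, axis=axis, dtype=dtype,
  ret = ret.dtype.type(ret / rcount)
```

```bash
sed -i 's/hsv\[...,1\]>140)/hsv[...,1]>90)/; s/hsv\[...,2\]>120/hsv[...,2]>150/;s/P\[...,2\]>.06)&box/P[...,2]>.10)\&(P[...,2]<.13)\&box/; s/hsv\[...,1\]<60)&(P\[...,2\]>.085)/hsv[...,1]<60)\&(P[...,2]>.10)/' b.py; sed -i "s/P\[t\]\[:,:2\]\*1000/P[t\&(abs(P[...,2]-.03)<.006)][:,:2]*1000/" b.py; python3 b.py
```

```text
top yel 222 [[0.5074 0.1225 0.114 ]
 [0.4978 0.1222 0.1148]
 [0.4883 0.122  0.1151]
 [0.4788 0.1217 0.1157]]
plane [-0.0356 -0.0017  0.1328] 2798 2834
((567.548095703125, 123.14311218261719), (139.47003173828125, 225.9837188720703), 2.4089953899383545)
tab z 0.11651083555199249 ((491.60772705078125, 123.20257568359375), (63.18979263305664, 47.58441925048828), 1.8922908306121826)
tray 311 ((410.8005676269531, -330.4144592285156), (169.76773071289062, 234.68516540527344), 2.327889919281006)
scene yel 266 [[0.4753 0.128  0.118 ]
 [0.4662 0.1317 0.118 ]
 [0.4566 0.1355 0.1188]
 [0.4963 0.1228 0.053 ]]
plane [-0.0302 -0.001   0.1288] 2931 2948
((564.2371215820312, 126.43179321289062), (138.583251953125, 229.84747314453125), 1.793470025062561)
tab z 0.1156642292325491 ((490.3668212890625, 123.01863098144531), (66.5594482421875, 48.486026763916016), 4.192856788635254)
tray 196 ((391.9429016113281, -304.97467041015625), (138.20150756835938, 182.3147430419922), 1.6125802993774414)
```

```bash
python3 - <<'E'
from h import *
c=snap('wrist','wrist0.png'); print(c['mount'],c['fx'],c['cx'],c['cy'])
E
```

```text
[[ 9.99999284e-01 -4.46263978e-04 -1.11046114e-03  3.08550366e-04]
 [-7.45061507e-04 -9.58276390e-01 -2.85842275e-01 -7.29986942e-02]
 [-9.36567586e-04  2.85842897e-01 -9.58276036e-01 -1.42058870e-01]
 [ 0.00000000e+00  0.00000000e+00  0.00000000e+00  1.00000000e+00]] 297.3186396354542 253.5264558870849 193.98236305046353
```

View pics/wrist0.png

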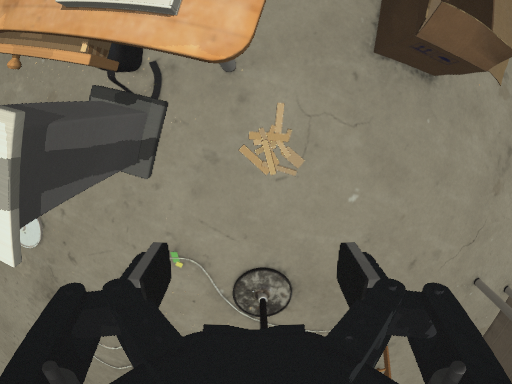

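View pics/scene_crop.png

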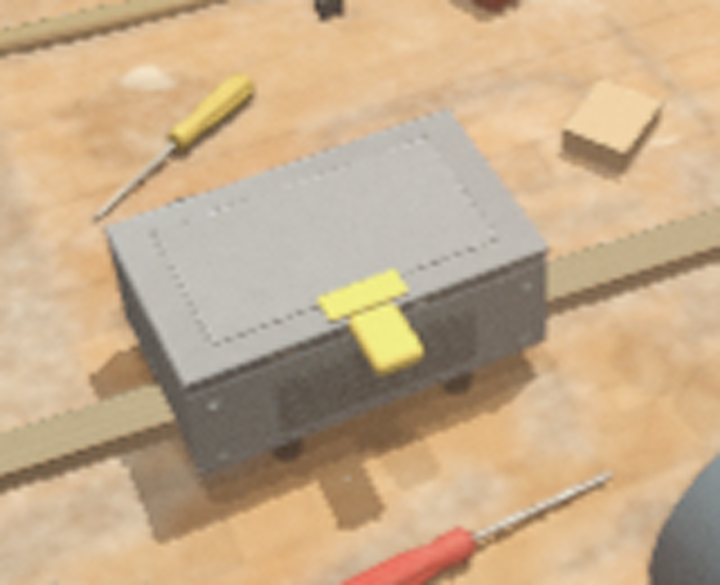

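```bash
cat > go.py <<'E'
from h import *
import sys
from scipy.spatial.transform import Rotation as Ro
def rel(p,yaw,R0=None,p0=None):
    s=robot.state()
    q=s['tool_rot'];R=Ro.from_quat(np.r_[q[1:],q[0]])
    t=R.as_matrix().T@(np.array(p)-s['ee_pos'])/0.4
    cy,sy=np.cos(np.radians(yaw)),np.sin(np.radians(yaw))
    Rt=Ro.from_matrix(np.array([[cy,sy,0],[sy,-cy,0],[0,0,-1.]]))
    return t,(R.inv()*Rt).as_rotvec()/(np.pi/2)
if __name__=='__main__':
    np.set_printoptions(precision=4,suppress=True)
    s=robot.state(); q=s['tool_rot']; M=Ro.from_quat(np.r_[q[1:],q[0]]).as_matrix()
    print('t',s['clock'],s['ee_pos'],'yaw',np.degrees(np.arctan2(M[1,0],M[0,0])),'z',M[:,2],'q',s['qpos'],'F',s['contact_force'],'w',s['width'])
    for a in sys.argv[1:]:
        v=[float(x) for x in a.split(',')]
        t,r=rel(v[:3],v[3]); print(a,'T',t,'R',r)
E
python3 go.py 0.36,-0.2,0.26,7 0.41,0.06,0.26,92
```

```text
t 1.6 [ 0.1682 -0.5499  0.2313] yaw -72.99348916735237 z [ 0.     -0.0001 -1.    ] q [-1.3843  0.3773  0.081   1.2744  0.      1.4605] F [-0.3348 -0.0388 -0.9426] w 0.084905712212357
0.36,-0.2,0.26,7 T [-0.6962 -0.7144 -0.0717] R [ 0.0001 -0.0001 -0.8888]
0.41,0.06,0.26,92 T [-1.2812 -1.024  -0.0718] R [ 0.0001 -0.     -1.8333]
```

>>> servo_tool(targets=[{"tx": -0.1, "ty": -0.12, "tz": -0.07, "rz": -0.11, "grip": 0.3}, {"tx": -0.2, "ty": -0.23, "tz": -0.07, "rz": -0.22, "grip": 0.3}, {"tx": -0.3, "ty": -0.34, "tz": -0.07, "rz": -0.33, "grip": 0.3}, {"tx": -0.4, "ty": -0.44, "tz": -0.07, "rz": -0.44, "grip": 0.3}, {"tx": -0.5, "ty": -0.53, "tz": -0.07, "rz": -0.55, "grip": 0.3}, {"tx": -0.6, "ty": -0.62, "tz": -0.07, "rz": -0.66, "grip": 0.3}, {"tx": -0.7, "ty": -0.71, "tz": -0.07, "rz": -0.77, "grip": 0.3}, {"tx": -0.7, "ty": -0.71, "tz": -0.07, "rz": -0.89, "grip": 0.3}, {"tx": -0.7, "ty": -0.71, "tz": -0.07, "rz": -0.89, "grip": 0.3}])

```text
validation failed for argument at $.ta...
```

```bash
python3 go.py 0.39,0.1,0.25,92.1
```

```text
t 1.6 [ 0.1682 -0.5499  0.2313] yaw -72.99348916735237 z [ 0.     -0.0001 -1.    ] q [-1.3843  0.3773  0.081   1.2744  0.      1.4605] F [-0.3348 -0.0388 -0.9426] w 0.084905712212357
0.39,0.1,0.25,92.1 T [-1.3915 -1.0055 -0.0468] R [ 0.0001 -0.     -1.8344]
```

>>> servo_tool(targets=[{"tx": -0.1, "ty": -0.12, "tz": -0.07, "rx": 0, "ry": 0, "rz": -0.11, "grip": 0.3}, {"tx": -0.2, "ty": -0.23, "tz": -0.07, "rx": 0, "ry": 0, "rz": -0.22, "grip": 0.3}, {"tx": -0.3, "ty": -0.34, "tz": -0.07, "rx": 0, "ry": 0, "rz": -0.33, "grip": 0.3}, {"tx": -0.4, "ty": -0.44, "tz": -0.07, "rx": 0, "ry": 0, "rz": -0.44, "grip": 0.3}, {"tx": -0.5, "ty": -0.53, "tz": -0.07, "rx": 0, "ry": 0, "rz": -0.55, "grip": 0.3}, {"tx": -0.6, "ty": -0.62, "tz": -0.07, "rx": 0, "ry": 0, "rz": -0.66, "grip": 0.3}, {"tx": -0.7, "ty": -0.71, "tz": -0.07, "rx": 0, "ry": 0, "rz": -0.77, "grip": 0.3}, {"tx": -0.7, "ty": -0.71, "tz": -0.07, "rx": 0, "ry": 0, "rz": -0.89, "grip": 0.3}, {"tx": -0.7, "ty": -0.71, "tz": -0.07, "rx": 0, "ry": 0, "rz": -0.89, "grip": 0.3}], grip_force=30)

```text
clock: 2.72
ee_pos: [0.3581, -0.1986, 0.2595]
tool_rot: [0.0, 0.998, 0.062, 0.0]
contact_force: [-0.9, 0.1, 0.1]
width: 0.0599
```

```bash
python3 go.py 0.40,0.115,0.24,92.1
```

```text
t 2.725 [ 0.3581 -0.1986  0.2595] yaw 7.071046498815814 z [ 0.0003 -0.0005 -1.    ] q [-0.6613  0.0342 -0.2791  1.2569 -0.0002  0.7861] F [-0.857   0.1334  0.1433] w 0.05985626434398046
0.40,0.115,0.24,92.1 T [ 0.2004 -0.7651  0.0483] R [ 0.0004  0.0001 -0.9448]
```

>>> servo_tool(targets=[{"tx": 0.03, "ty": -0.1, "tz": 0, "rx": 0, "ry": 0, "rz": -0.115, "grip": 0.3}, {"tx": 0.05, "ty": -0.2, "tz": 0, "rx": 0, "ry": 0, "rz": -0.23, "grip": 0.3}, {"tx": 0.08, "ty": -0.3, "tz": 0, "rx": 0, "ry": 0, "rz": -0.345, "grip": 0.3}, {"tx": 0.1, "ty": -0.4, "tz": 0.01, "rx": 0, "ry": 0, "rz": -0.46, "grip": 0.3}, {"tx": 0.13, "ty": -0.5, "tz": 0.02, "rx": 0, "ry": 0, "rz": -0.575, "grip": 0.3}, {"tx": 0.15, "ty": -0.6, "tz": 0.03, "rx": 0, "ry": 0, "rz": -0.69, "grip": 0.3}, {"tx": 0.18, "ty": -0.7, "tz": 0.04, "rx": 0, "ry": 0, "rz": -0.8, "grip": 0.3}, {"tx": 0.2, "ty": -0.765, "tz": 0.048, "rx": 0, "ry": 0, "rz": -0.91, "grip": 0.3}, {"tx": 0.2, "ty": -0.765, "tz": 0.048, "rx": 0, "ry": 0, "rz": -0.945, "grip": 0.3}, {"tx": 0.2, "ty": -0.765, "tz": 0.048, "rx": 0, "ry": 0, "rz": -0.945, "grip": 0.3}])

```text
clock: 3.98
ee_pos: [0.3997, 0.1141, 0.24]
tool_rot: [0.0, 0.695, 0.719, -0.0]
contact_force: [0.5, 0.2, 0.4]
width: 0.0594
```

```bash
cat > v.py <<'E'
from h import *
from scipy.spatial.transform import Rotation as Ro
import sys
np.set_printoptions(precision=4,suppress=True)
s=robot.state(); c=snap('wrist',sys.argv[1])
q=s['tool_rot'];R=Ro.from_quat(np.r_[q[1:],q[0]]).as_matrix()
V,U=np.mgrid[0:384,0:512]
dx=(U-c['cx']);dy=(V-c['cy']);r=np.hypot(dx,dy)+1e-9;th=r/c['fx']
ray=np.stack([dx/r*np.tan(th),-dy/r*np.tan(th),-np.ones(U.shape)],-1)
Pc=ray*c['range_z'][...,None]; M=c['mount']
PW=s['ee_pos']+(Pc@M[:3,:3].T+M[:3,3])@R.T
np.save('/tmp/pw.npy',PW)
hsv=cv2.cvtColor(c['color'],cv2.COLOR_RGB2HSV)
E
cat > c1.py <<'E'
exec(open('v.py').read())
yel=(hsv[...,0]>22)&(hsv[...,0]<38)&(hsv[...,1]>90)&(hsv[...,2]>150)&(PW[...,2]>.09)&(PW[...,2]<.14)
print(yel.sum()); 
if yel.sum()>5:
    Y=PW[yel]; print(np.median(Y,0),cv2.minAreaRect((Y[:,:2]*1000).astype(np.float32)))
    front=Y[Y[:,0]<.478]; print('shank', len(front), front.min(0), front.max(0), np.median(front,0))
for k in robot.spot_point('wrist','flap_tab')[:2]: print(k, PW[int(k['xy'][1]),int(k['xy'][0])])
E
python3 c1.py w1.png; python3 go.py
```

```text
1597
[0.4954 0.1206 0.117 ] ((491.9294738769531, 120.44679260253906), (63.82329177856445, 49.02479553222656), 3.2595083713531494)
shank 418 [0.46   0.1063 0.1145] [0.478  0.1341 0.1191] [0.4687 0.1198 0.1172]
{'xy': [259.9, 250.3], 'conf': 0.83} [0.4639 0.1213 0.1182]
t 4.075 [0.3996 0.1138 0.2401] yaw 91.93379206825556 z [-0.     -0.0002 -1.    ] q [ 0.1247  0.0526 -0.3098  1.2084 -0.0001  0.091 ] F [ 0.3324  0.077  -0.3833] w 0.05990410813191125
```

View pics/w1.png

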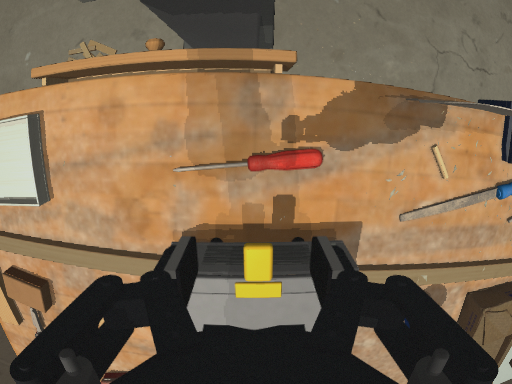

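```bash
python3 go.py 0.471,0.1212,0.16,92.1 0.471,0.1212,0.088,92.1
```

```text
t 4.075 [0.3996 0.1138 0.2401] yaw 91.93379206825556 z [-0.     -0.0002 -1.    ] q [ 0.1247  0.0526 -0.3098  1.2084 -0.0001  0.091 ] F [ 0.3324  0.077  -0.3833] w 0.05990410813191125
0.471,0.1212,0.16,92.1 T [0.0124 0.179  0.2002] R [-0.      0.0001 -0.0018]
0.471,0.1212,0.088,92.1 T [0.0124 0.179  0.3802] R [-0.      0.0001 -0.0018]
```

>>> servo_tool(targets=[{"tx": 0.012, "ty": 0.1, "tz": 0.05, "rx": 0, "ry": 0, "rz": 0, "grip": 0.3}, {"tx": 0.012, "ty": 0.179, "tz": 0.1, "rx": 0, "ry": 0, "rz": 0, "grip": 0.3}, {"tx": 0.012, "ty": 0.179, "tz": 0.2, "rx": 0, "ry": 0, "rz": 0, "grip": 0.3}, {"tx": 0.012, "ty": 0.179, "tz": 0.25, "rx": 0, "ry": 0, "rz": 0, "grip": 0.3}, {"tx": 0.012, "ty": 0.179, "tz": 0.3, "rx": 0, "ry": 0, "rz": 0, "grip": 0.3}, {"tx": 0.012, "ty": 0.179, "tz": 0.35, "rx": 0, "ry": 0, "rz": 0, "grip": 0.3}, {"tx": 0.012, "ty": 0.179, "tz": 0.38, "rx": 0, "ry": 0, "rz": 0, "grip": 0.3}, {"tx": 0.012, "ty": 0.179, "tz": 0.38, "rx": 0, "ry": 0, "rz": 0, "grip": 0.3}, {"tx": 0.012, "ty": 0.179, "tz": 0.38, "rx": 0, "ry": 0, "rz": 0, "grip": 0.3}])

```text
clock: 5.2
ee_pos: [0.4714, 0.1218, 0.0888]
tool_rot: [0.0, 0.694, 0.72, 0.0]
contact_force: [0.7, 0.2, -0.0]
width: 0.0599
```

```bash
python3 go.py; python3 c1.py w2.png
```

```text
t 5.2 [0.4714 0.1218 0.0888] yaw 92.11355216138274 z [ 0.0012  0.     -1.    ] q [ 0.1226  0.2971 -0.4226  0.8498 -0.0001  0.0857] F [ 0.7376  0.236  -0.0053] w 0.05990831626214982
1669
[0.4912 0.1207 0.1166] ((487.9848937988281, 120.9747085571289), (30.075851440429688, 29.12461280822754), 3.8064210414886475)
shank 34 [0.4732 0.1138 0.1164] [0.4757 0.1174 0.1183] [0.4747 0.1156 0.1171]
{'xy': [253.6, 269.7], 'conf': 0.86} [0.467  0.1212 0.1181]
```

View pics/w2.png

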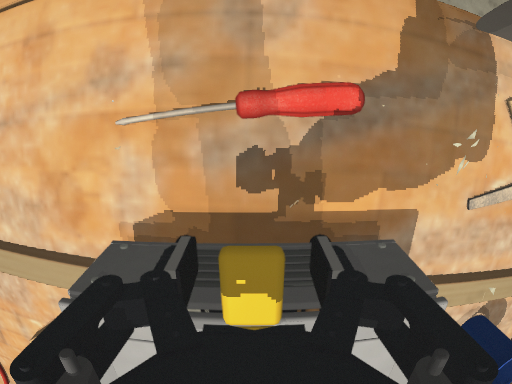

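The tab (cols 219–285) sits midway between the fingers (190–316), so I'll close on it.

>>> servo_tool(targets=[{"tx": 0, "ty": 0, "tz": 0, "rx": 0, "ry": 0, "rz": 0, "grip": 0.8}, {"tx": 0, "ty": 0, "tz": 0, "rx": 0, "ry": 0, "rz": 0, "grip": 0.8}, {"tx": 0, "ty": 0, "tz": 0, "rx": 0, "ry": 0, "rz": 0, "grip": 0.8}, {"tx": 0, "ty": 0, "tz": 0, "rx": 0, "ry": 0, "rz": 0, "grip": 0.8}, {"tx": 0, "ty": 0, "tz": 0, "rx": 0, "ry": 0, "rz": 0, "grip": 0.8}, {"tx": 0, "ty": 0, "tz": 0, "rx": 0, "ry": 0, "rz": 0, "grip": 0.8}], grip_force=25)

```text
clock: 6.05
ee_pos: [0.4712, 0.1209, 0.0882]
tool_rot: [0.001, 0.694, 0.72, -0.001]
contact_force: [1.2, -5.2, 0.7]
width: 0.029
```

```bash
cat > arc.py <<'E'
from h import *
import sys
np.set_printoptions(precision=3,suppress=True)
# circle: hinge hx along tool y(world +x approx); relative shift from a0
a0=0.03
for a in np.linspace(.1,1.75,19):
    print(round(a,3),'ty',round(.166*(np.cos(a0)-np.cos(a))/.4,3),'tz',round(-.166*(np.sin(a)-np.sin(a0))/.4,3))
E
python3 arc.py; python3 go.py
```

```text
0.1 ty 0.002 tz -0.029
0.192 ty 0.007 tz -0.067
0.283 ty 0.016 tz -0.104
0.375 ty 0.029 tz -0.14
0.467 ty 0.044 tz -0.174
0.558 ty 0.063 tz -0.207
0.65 ty 0.084 tz -0.239
0.742 ty 0.109 tz -0.268
0.833 ty 0.136 tz -0.295
0.925 ty 0.165 tz -0.319
1.017 ty 0.196 tz -0.34
1.108 ty 0.23 tz -0.359
1.2 ty 0.264 tz -0.374
1.292 ty 0.3 tz -0.386
1.383 ty 0.337 tz -0.395
1.475 ty 0.375 tz -0.401
1.567 ty 0.413 tz -0.403
1.658 ty 0.451 tz -0.401
1.75 ty 0.489 tz -0.396
t 6.05 [0.4712 0.1209 0.0882] yaw 92.13286880265183 z [ 0.0007 -0.0025 -1.    ] q [ 0.1223  0.2976 -0.4236  0.8492 -0.0025  0.0851] F [ 1.2473 -5.1626  0.6991] w 0.02900696156852421
```

>>> servo_tool(targets=[{"tx": -0.002, "ty": 0.002, "tz": -0.029, "rx": 0, "ry": 0, "rz": 0, "grip": 0.8}, {"tx": -0.002, "ty": 0.007, "tz": -0.067, "rx": 0, "ry": 0, "rz": 0, "grip": 0.8}, {"tx": -0.002, "ty": 0.016, "tz": -0.104, "rx": 0, "ry": 0, "rz": 0, "grip": 0.8}, {"tx": -0.002, "ty": 0.029, "tz": -0.14, "rx": 0, "ry": 0, "rz": 0, "grip": 0.8}, {"tx": -0.002, "ty": 0.044, "tz": -0.174, "rx": 0, "ry": 0, "rz": 0, "grip": 0.8}, {"tx": -0.002, "ty": 0.044, "tz": -0.174, "rx": 0, "ry": 0, "rz": 0, "grip": 0.8}])

```text
clock: 6.8
ee_pos: [0.4888, 0.1216, 0.1584]
tool_rot: [0.0, 0.694, 0.72, 0.0]
contact_force: [0.4, -3.3, -1.2]
width: 0.0292
```

```bash
python3 go.py; python3 -c "
from h import *
c=snap('scene','s1.png')"
```

```text
t 6.8 [0.4888 0.1216 0.1584] yaw 92.14520512654076 z [ 0.0009 -0.0004 -1.    ] q [ 0.1182  0.2686 -0.2652  1.0362 -0.0005  0.0808] F [ 0.3517 -3.3364 -1.1624] w 0.02919126110765727
```

View pics/s1.png

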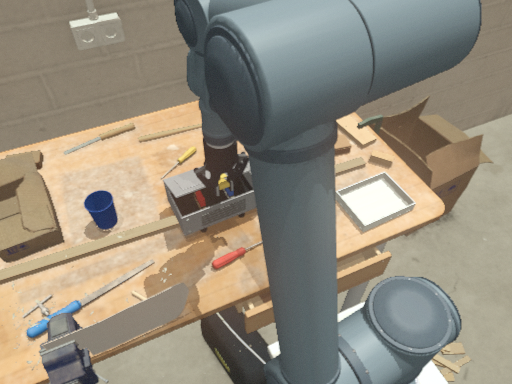

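The flap is rising: the tab is at (225,185) between the fingers, and the red cassette shows at (200,198), in the left (+y) slot. I'll continue the arc.

>>> servo_tool(targets=[{"tx": 0, "ty": 0.019, "tz": -0.033, "rx": 0, "ry": 0, "rz": 0, "grip": 0.8}, {"tx": 0, "ty": 0.04, "tz": -0.065, "rx": 0, "ry": 0, "rz": 0, "grip": 0.8}, {"tx": 0, "ty": 0.065, "tz": -0.094, "rx": 0, "ry": 0, "rz": 0, "grip": 0.8}, {"tx": 0, "ty": 0.092, "tz": -0.121, "rx": 0, "ry": 0, "rz": 0, "grip": 0.8}, {"tx": 0, "ty": 0.121, "tz": -0.145, "rx": 0, "ry": 0, "rz": 0, "grip": 0.8}, {"tx": 0, "ty": 0.152, "tz": -0.166, "rx": 0, "ry": 0, "rz": 0, "grip": 0.8}, {"tx": 0, "ty": 0.186, "tz": -0.185, "rx": 0, "ry": 0, "rz": 0, "grip": 0.8}, {"tx": 0, "ty": 0.22, "tz": -0.2, "rx": 0, "ry": 0, "rz": 0, "grip": 0.8}, {"tx": 0, "ty": 0.22, "tz": -0.2, "rx": 0, "ry": 0, "rz": 0, "grip": 0.8}])

```text
clock: 7.98
ee_pos: [0.576, 0.1253, 0.2373]
tool_rot: [-0.001, 0.694, 0.72, -0.0]
contact_force: [-1.6, -2.2, 2.6]
width: 0.0297
```

```bash
python3 go.py
```

```text
t 7.975 [0.576  0.1253 0.2373] yaw 92.15745744808503 z [-0.0013  0.0002 -1.    ] q [0.1064 0.4077 0.1417 1.306  0.0004 0.0687] F [-1.5663 -2.2322  2.6374] w 0.029680096834507404
```

>>> servo_tool(targets=[{"tx": 0, "ty": 0.036, "tz": -0.012, "rx": 0, "ry": 0, "rz": 0, "grip": 0.8}, {"tx": 0, "ty": 0.073, "tz": -0.021, "rx": 0, "ry": 0, "rz": 0, "grip": 0.8}, {"tx": 0, "ty": 0.111, "tz": -0.027, "rx": 0, "ry": 0, "rz": 0, "grip": 0.8}, {"tx": 0, "ty": 0.149, "tz": -0.029, "rx": 0, "ry": 0, "rz": 0, "grip": 0.8}, {"tx": 0, "ty": 0.187, "tz": -0.027, "rx": 0, "ry": 0, "rz": 0, "grip": 0.8}, {"tx": 0, "ty": 0.225, "tz": -0.022, "rx": 0, "ry": 0, "rz": 0, "grip": 0.8}, {"tx": 0, "ty": 0.225, "tz": -0.022, "rx": 0, "ry": 0, "rz": 0, "grip": 0.8}, {"tx": 0, "ty": 0.225, "tz": -0.022, "rx": 0, "ry": 0, "rz": 0, "grip": 0.8}])

```text
clock: 8.98
ee_pos: [0.6666, 0.129, 0.2465]
tool_rot: [0.0, 0.694, 0.72, 0.001]
contact_force: [0.6, 0.5, -0.2]
width: 0.0296
```

```bash
python3 go.py;  python3 -c "
from h import *
c=snap('scene','s2.png')"
```

```text
t 8.975 [0.6666 0.129  0.2465] yaw 92.16883308039029 z [ 0.0013  0.0008 -1.    ] q [0.0975 0.612  0.4965 1.454  0.0007 0.0597] F [ 0.6063  0.4508 -0.1933] w 0.029570601843368616
```

View pics/s2.png

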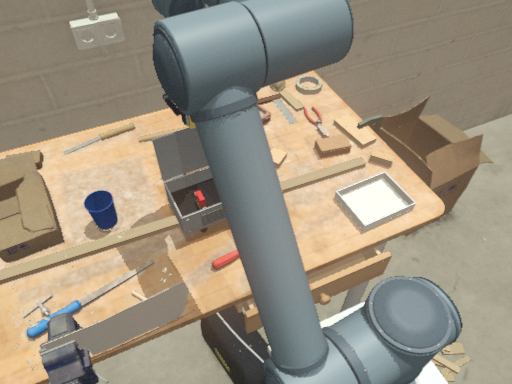

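>>> servo_tool(targets=[{"tx": 0, "ty": 0, "tz": 0, "rx": 0, "ry": 0, "rz": 0, "grip": 0.35}, {"tx": 0, "ty": 0, "tz": 0, "rx": 0, "ry": 0, "rz": 0, "grip": 0.35}, {"tx": 0, "ty": 0, "tz": 0, "rx": 0, "ry": 0, "rz": 0, "grip": 0.35}, {"tx": 0, "ty": -0.05, "tz": -0.06, "rx": 0, "ry": 0, "rz": 0, "grip": 0.35}, {"tx": 0, "ty": -0.12, "tz": -0.12, "rx": 0, "ry": 0, "rz": 0, "grip": 0.35}, {"tx": 0, "ty": -0.25, "tz": -0.12, "rx": 0, "ry": 0, "rz": 0, "grip": 0.35}, {"tx": 0.05, "ty": -0.4, "tz": -0.06, "rx": 0, "ry": 0, "rz": 0, "grip": 0.35}, {"tx": 0.1, "ty": -0.5, "tz": 0, "rx": 0, "ry": 0, "rz": 0, "grip": 0.4}, {"tx": 0.1, "ty": -0.5, "tz": 0, "rx": 0, "ry": 0, "rz": 0, "grip": 0.4}])

```text
clock: 10.15
ee_pos: [0.4565, 0.1608, 0.2422]
tool_rot: [-0.004, 0.693, 0.721, -0.005]
contact_force: [-0.2, -0.4, 0.5]
width: 0.0511
```

```bash
cat > c2.py <<'E'
exec(open('v.py').read())
h=hsv
for nm,m in (('red',((h[...,0]<8)|(h[...,0]>172))&(h[...,1]>130)),('blue',(h[...,0]>100)&(h[...,0]<125)&(h[...,1]>120))):
    m=m&(PW[...,2]>.06)&(PW[...,2]<.11)&(PW[...,0]>.45)&(PW[...,0]<.65)&(abs(PW[...,1]-.125)<.1)
    top=m&(PW[...,2]>.085)
    print(nm,m.sum(),top.sum())
    if top.sum()>5: Y=PW[top]; print(np.median(Y,0),cv2.minAreaRect((Y[:,:2]*1000).astype(np.float32)),Y.min(0),Y.max(0))
for qn in ('red_cassette_tab','blue_cassette'):
  for k in robot.spot_point('wrist',qn)[:2]: print(qn,k, PW[int(k['xy'][1]),int(k['xy'][0])])
E
python3 c2.py w3.png; python3 go.py
```

```text
red 477 386
[0.553  0.1658 0.0932] ((555.3494262695312, 165.91102600097656), (36.148258209228516, 13.825737953186035), 2.1356964111328125) [0.5374 0.1584 0.0851] [0.5734 0.1734 0.0949]
blue 4 0
red_cassette_tab {'xy': [254.9, 263.2], 'conf': 0.58} [0.5488 0.1644 0.0933]
blue_cassette {'xy': [189.9, 247.6], 'conf': 0.46} [0.4471 0.1305 0.2639]
t 10.3 [0.4661 0.1611 0.2474] yaw 92.15962585872691 z [ 0.0025  0.0002 -1.    ] q [ 0.2042  0.2041 -0.1145  1.2497 -0.0003  0.1665] F [ 0.7353 -0.19   -0.4489] w 0.050888316804776935
```

View pics/w3.png

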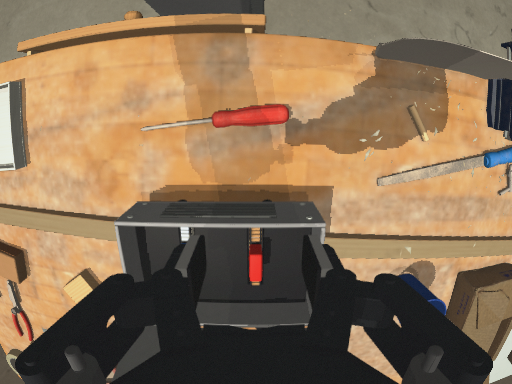

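```bash
python3 c2.py w4.png|head -2; python3 go.py 0.5535,0.1665,0.16,92.15 0.5535,0.1665,0.067,92.15
```

```text
red 474 393
[0.5528 0.1658 0.0931] ((554.9833374023438, 165.83506774902344), (35.757503509521484, 13.865026473999023), 1.9039651155471802) [0.5372 0.1584 0.085 ] [0.5728 0.1733 0.0951]
t 10.45 [0.4673 0.161  0.2478] yaw 92.10857756668672 z [ 0.0036  0.0006 -1.    ] q [ 0.2034  0.2053 -0.112   1.2499 -0.0001  0.1666] F [ 0.7127 -0.1852 -0.0228] w 0.051461790802985956
0.5535,0.1665,0.16,92.15 T [0.0058 0.215  0.2202] R [ 0.0023 -0.0003 -0.0005]
0.5535,0.1665,0.067,92.15 T [0.0057 0.2142 0.4527] R [ 0.0023 -0.0003 -0.0005]
```

>>> servo_tool(targets=[{"tx": 0.004, "ty": 0.1, "tz": 0, "rx": 0, "ry": 0, "rz": 0, "grip": 0.4}, {"tx": 0.004, "ty": 0.215, "tz": 0, "rx": 0, "ry": 0, "rz": 0, "grip": 0.4}, {"tx": 0.004, "ty": 0.215, "tz": 0.1, "rx": 0.002, "ry": 0, "rz": 0, "grip": 0.4}, {"tx": 0.004, "ty": 0.215, "tz": 0.22, "rx": 0.002, "ry": 0, "rz": 0, "grip": 0.45}, {"tx": 0.004, "ty": 0.215, "tz": 0.22, "rx": 0.002, "ry": 0, "rz": 0, "grip": 0.45}, {"tx": 0.004, "ty": 0.215, "tz": 0.22, "rx": 0.002, "ry": 0, "rz": 0, "grip": 0.45}])

```text
clock: 11.2
ee_pos: [0.5525, 0.1658, 0.1604]
tool_rot: [-0.0, 0.694, 0.72, -0.0]
contact_force: [-0.2, -0.8, 0.5]
width: 0.0469
```

```bash
python3 c2.py w5.png; python3 go.py 0.5540,0.166,0.068,92.1
```

```text
red 997 892
[0.5531 0.166  0.0931] ((554.7965087890625, 166.10340881347656), (35.4710578918457, 15.006909370422363), 3.0511109828948975) [0.537  0.1579 0.0853] [0.5728 0.1735 0.0954]
blue 1198 842
[0.5576 0.0839 0.0932] ((559.0617065429688, 82.89039611816406), (36.00301742553711, 15.131890296936035), 3.3824894428253174) [0.5411 0.0744 0.085 ] [0.5771 0.0906 0.0953]
red_cassette_tab {'xy': [257.2, 204.8], 'conf': 0.78} [0.5504 0.168  0.0924]
red_cassette_tab {'xy': [255.2, 188.6], 'conf': 0.36} [0.5381 0.166  0.0927]
blue_cassette {'xy': [164.8, 190.1], 'conf': 0.69} [0.5501 0.0889 0.0655]
blue_cassette {'xy': [43.8, 256.1], 'conf': 0.57} [ 0.659  -0.1071  0.0222]
t 11.35 [0.5529 0.1661 0.1612] yaw 92.14892509344499 z [ 0.0019  0.0007 -1.    ] q [ 0.1818  0.4077 -0.0566  1.1045  0.0004  0.1443] F [-0.3599 -0.5992  0.3608] w 0.046917142414101165
0.5540,0.166,0.068,92.1 T [-0.0005  0.0022  0.2331] R [ 0.0012 -0.0004  0.0005]
```

View pics/w5.png

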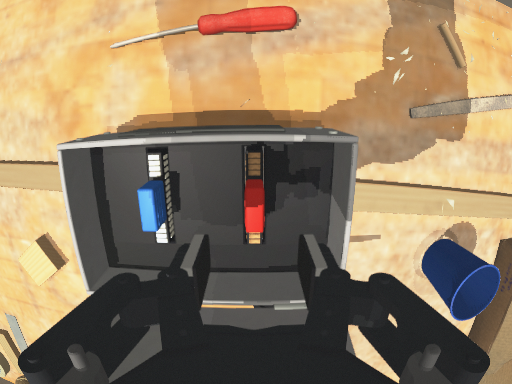

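The red tab (col ~254) is centred between the fingers (210–300), with the blue cassette at (152,205). Descending and gripping.

>>> servo_tool(targets=[{"tx": 0, "ty": 0.003, "tz": 0.07, "rx": 0.001, "ry": 0, "rz": -0.004, "grip": 0.45}, {"tx": 0, "ty": 0.003, "tz": 0.13, "rx": 0.001, "ry": 0, "rz": -0.004, "grip": 0.45}, {"tx": 0, "ty": 0.003, "tz": 0.18, "rx": 0.001, "ry": 0, "rz": -0.004, "grip": 0.45}, {"tx": 0, "ty": 0.003, "tz": 0.21, "rx": 0.001, "ry": 0, "rz": -0.004, "grip": 0.45}, {"tx": 0, "ty": 0.003, "tz": 0.232, "rx": 0.001, "ry": 0, "rz": -0.004, "grip": 0.45}, {"tx": 0, "ty": 0.003, "tz": 0.232, "rx": 0.001, "ry": 0, "rz": -0.004, "grip": 0.45}, {"tx": 0, "ty": 0.003, "tz": 0.232, "rx": 0.001, "ry": 0, "rz": -0.004, "grip": 0.45}])

```text
clock: 12.22
ee_pos: [0.5523, 0.1659, 0.0664]
tool_rot: [-0.001, 0.691, 0.722, -0.001]
contact_force: [-0.3, 0.2, -0.2]
width: 0.047
```

```bash
python3 go.py; python3 c2.py w6.png
```

```text
t 12.225 [0.5523 0.1659 0.0664] yaw 92.51390733065183 z [-0.0034 -0.     -1.    ] q [ 0.1815  0.4827 -0.1997  0.8918  0.0006  0.1377] F [-0.2616  0.208  -0.1575] w 0.046973024549493404
red 2681 2231
[0.5512 0.1659 0.0932] ((554.961181640625, 166.0528564453125), (36.22831344604492, 15.23801040649414), 2.0452356338500977) [0.5369 0.1581 0.0851] [0.5732 0.1741 0.0951]
blue 2641 1565
[0.5533 0.0843 0.0931] ((557.953857421875, 83.03179931640625), (35.107662200927734, 15.687335968017578), 2.5086233615875244) [0.5403 0.075  0.085 ] [0.5758 0.091  0.0953]
red_cassette_tab {'xy': [255.9, 270.1], 'conf': 0.69} [0.5502 0.1662 0.093 ]
red_cassette_tab {'xy': [4.3, 291.6], 'conf': 0.22} [0.5814 0.0134 0.1006]
blue_cassette {'xy': [125.8, 230.0], 'conf': 0.6} [0.5503 0.0897 0.0582]
```

View pics/w6.png

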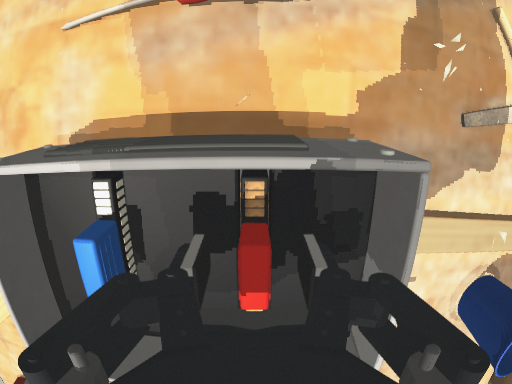

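>>> servo_tool(targets=[{"tx": 0, "ty": 0.003, "tz": 0, "rx": 0, "ry": 0, "rz": 0, "grip": 1.0}, {"tx": 0, "ty": 0.003, "tz": 0, "rx": 0, "ry": 0, "rz": 0, "grip": 1.0}, {"tx": 0, "ty": 0.003, "tz": 0, "rx": 0, "ry": 0, "rz": 0, "grip": 1.0}, {"tx": 0, "ty": 0.003, "tz": 0, "rx": 0, "ry": 0, "rz": 0, "grip": 1.0}, {"tx": 0, "ty": 0.003, "tz": 0, "rx": 0, "ry": 0, "rz": 0, "grip": 1.0}, {"tx": 0, "ty": 0.003, "tz": 0, "rx": 0, "ry": 0, "rz": 0, "grip": 1.0}, {"tx": 0, "ty": 0.003, "tz": 0, "rx": 0, "ry": 0, "rz": 0, "grip": 1.0}], grip_force=35)

```text
clock: 13.25
ee_pos: [0.5532, 0.1659, 0.0659]
tool_rot: [-0.001, 0.691, 0.722, -0.001]
contact_force: [0.5, -0.1, 2.8]
width: 0.0134
```

```bash
python3 go.py
```

```text
t 13.25 [0.5532 0.1659 0.0659] yaw 92.51548662314315 z [-0.004  -0.0002 -1.    ] q [ 0.1813  0.4852 -0.197   0.8925  0.0005  0.1374] F [ 0.52   -0.0636  2.7599] w 0.01335190500820452
```

Gripped, width 13.4 mm. Lifting straight up, slowly at first.

>>> servo_tool(targets=[{"tx": 0, "ty": 0, "tz": -0.02, "rx": 0, "ry": 0, "rz": 0, "grip": 1.0}, {"tx": 0, "ty": 0, "tz": -0.04, "rx": 0, "ry": 0, "rz": 0, "grip": 1.0}, {"tx": 0, "ty": 0, "tz": -0.06, "rx": 0, "ry": 0, "rz": 0, "grip": 1.0}, {"tx": 0, "ty": 0, "tz": -0.09, "rx": 0, "ry": 0, "rz": 0, "grip": 1.0}, {"tx": 0, "ty": 0, "tz": -0.12, "rx": 0, "ry": 0, "rz": 0, "grip": 1.0}, {"tx": 0, "ty": 0, "tz": -0.15, "rx": 0, "ry": 0, "rz": 0, "grip": 1.0}, {"tx": 0, "ty": 0, "tz": -0.15, "rx": 0, "ry": 0, "rz": 0, "grip": 1.0}])

```text
clock: 14.12
ee_pos: [0.5543, 0.1661, 0.1272]
tool_rot: [-0.001, 0.691, 0.722, -0.001]
contact_force: [-0.8, -0.8, -0.7]
width: 0.0133
```

```bash
python3 go.py; python3 -c "
from h import *
c=snap('wrist','w7.png')"
```

```text
t 14.125 [0.5543 0.1661 0.1272] yaw 92.51731580866996 z [-0.002   0.0002 -1.    ] q [ 0.1813  0.4348 -0.1064  1.0315  0.0006  0.1373] F [-0.8025 -0.8184 -0.7044] w 0.013252864448671336
```

View pics/w7.png

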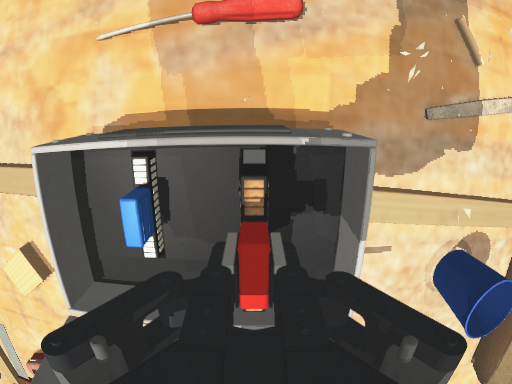

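The cassette is coming straight out: its slot is showing empty behind it at (255,157), and blue is still at (138,215). Continuing up, then toward the tray.

>>> servo_tool(targets=[{"tx": 0, "ty": 0, "tz": -0.06, "rx": 0, "ry": 0, "rz": 0, "grip": 1.0}, {"tx": 0, "ty": 0, "tz": -0.13, "rx": 0, "ry": 0, "rz": 0, "grip": 1.0}, {"tx": 0, "ty": 0, "tz": -0.2, "rx": 0, "ry": 0, "rz": 0, "grip": 1.0}, {"tx": 0, "ty": -0.02, "tz": -0.27, "rx": 0, "ry": 0, "rz": 0, "grip": 1.0}, {"tx": -0.05, "ty": -0.06, "tz": -0.3, "rx": 0, "ry": 0, "rz": 0, "grip": 1.0}, {"tx": -0.13, "ty": -0.1, "tz": -0.3, "rx": 0, "ry": 0, "rz": 0, "grip": 1.0}, {"tx": -0.23, "ty": -0.14, "tz": -0.3, "rx": 0, "ry": 0, "rz": 0, "grip": 1.0}, {"tx": -0.33, "ty": -0.18, "tz": -0.3, "rx": 0, "ry": 0, "rz": 0, "grip": 1.0}, {"tx": -0.43, "ty": -0.22, "tz": -0.3, "rx": 0, "ry": 0, "rz": 0, "grip": 1.0}, {"tx": -0.53, "ty": -0.26, "tz": -0.3, "rx": 0, "ry": 0, "rz": 0, "grip": 1.0}, {"tx": -0.62, "ty": -0.3, "tz": -0.3, "rx": 0, "ry": 0, "rz": 0, "grip": 1.0}, {"tx": -0.7, "ty": -0.33, "tz": -0.3, "rx": 0, "ry": 0, "rz": 0, "grip": 1.0}, {"tx": -0.75, "ty": -0.34, "tz": -0.3, "rx": 0, "ry": 0, "rz": 0, "grip": 1.0}])

```text
clock: 15.8
ee_pos: [0.43, -0.1409, 0.2458]
tool_rot: [-0.002, 0.692, 0.722, -0.002]
contact_force: [0.5, -0.3, -0.5]
width: 0.0133
```

```bash
python3 go.py 0.391,-0.306,0.24,92.5 0.391,-0.306,0.155,92.5
```

```text
t 15.8 [ 0.43   -0.1409  0.2458] yaw 92.4187294695624 z [-0.0058  0.0001 -1.    ] q [-0.4554  0.13   -0.2086  1.2375 -0.0025 -0.4976] F [ 0.5107 -0.3226 -0.4888] w 0.013306190620490575
0.391,-0.306,0.24,92.5 T [-0.4082 -0.1147  0.015 ] R [-0.0037 -0.0002 -0.0009]
0.391,-0.306,0.155,92.5 T [-0.4082 -0.1135  0.2275] R [-0.0037 -0.0002 -0.0009]
```

>>> servo_tool(targets=[{"tx": -0.06, "ty": -0.02, "tz": 0, "rx": 0, "ry": 0, "rz": 0, "grip": 1.0}, {"tx": -0.15, "ty": -0.05, "tz": 0, "rx": 0, "ry": 0, "rz": 0, "grip": 1.0}, {"tx": -0.25, "ty": -0.08, "tz": 0, "rx": 0, "ry": 0, "rz": 0, "grip": 1.0}, {"tx": -0.33, "ty": -0.1, "tz": 0, "rx": 0, "ry": 0, "rz": 0, "grip": 1.0}, {"tx": -0.38, "ty": -0.11, "tz": 0, "rx": 0, "ry": 0, "rz": 0, "grip": 1.0}, {"tx": -0.4, "ty": -0.113, "tz": 0, "rx": 0, "ry": 0, "rz": 0, "grip": 1.0}, {"tx": -0.4, "ty": -0.113, "tz": 0, "rx": 0, "ry": 0, "rz": 0, "grip": 1.0}, {"tx": -0.4, "ty": -0.113, "tz": 0, "rx": 0, "ry": 0, "rz": 0, "grip": 1.0}])

```text
clock: 16.8
ee_pos: [0.3931, -0.3006, 0.2465]
tool_rot: [-0.002, 0.691, 0.723, -0.002]
contact_force: [0.6, -0.4, -0.5]
width: 0.0134
```

```bash
cat > c3.py <<'E'
exec(open('v.py').read())
t=(PW[...,2]>.022)&(PW[...,2]<.036)&(PW[...,0]>.29)&(PW[...,0]<.49)&(PW[...,1]>-.42)&(PW[...,1]<-.19)
print(t.sum(),cv2.minAreaRect((PW[t][:,:2]*1000).astype(np.float32)))
for k in robot.spot_point('wrist','tray_mid')[:2]: print(k, PW[int(k['xy'][1]),int(k['xy'][0])])
E
python3 c3.py w8.png; python3 go.py 0.391,-0.306,0.155,92.5
```

```text
1759 ((396.23382568359375, -305.8468017578125), (139.82582092285156, 180.97816467285156), 2.6241137981414795)
{'xy': [247.1, 170.8], 'conf': 0.65} [ 0.354  -0.3062  0.2328]
t 16.9 [ 0.3931 -0.3007  0.2466] yaw 92.58918634799471 z [-0.0047 -0.     -1.    ] q [-0.7791  0.2133 -0.1048  1.256  -0.0033 -0.8243] F [-0.7288  0.6366 -0.5309] w 0.013272773983495625
0.391,-0.306,0.155,92.5 T [-0.013  -0.0048  0.2291] R [-0.003  -0.0001  0.001 ]
```

View pics/w8.png

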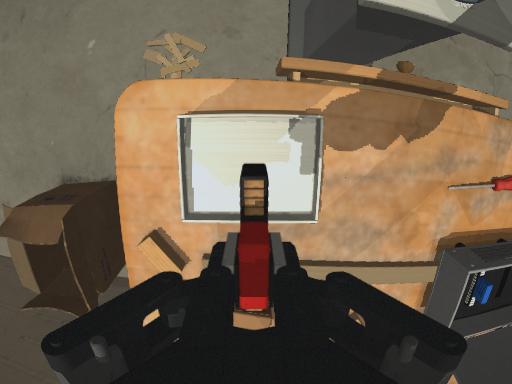

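>>> servo_tool(targets=[{"tx": -0.006, "ty": 0.001, "tz": 0.05, "rx": -0.003, "ry": 0, "rz": 0, "grip": 1.0}, {"tx": -0.012, "ty": 0.002, "tz": 0.11, "rx": -0.003, "ry": 0, "rz": 0, "grip": 1.0}, {"tx": -0.012, "ty": 0.002, "tz": 0.16, "rx": -0.003, "ry": 0, "rz": 0, "grip": 1.0}, {"tx": -0.012, "ty": 0.002, "tz": 0.2, "rx": -0.003, "ry": 0, "rz": 0, "grip": 1.0}, {"tx": -0.012, "ty": 0.002, "tz": 0.22, "rx": -0.003, "ry": 0, "rz": 0, "grip": 1.0}, {"tx": -0.012, "ty": 0.002, "tz": 0.229, "rx": -0.003, "ry": 0, "rz": 0, "grip": 1.0}, {"tx": -0.012, "ty": 0.002, "tz": 0.229, "rx": -0.003, "ry": 0, "rz": 0, "grip": 1.0}, {"tx": -0.012, "ty": 0.002, "tz": 0.229, "rx": -0.003, "ry": 0, "rz": 0, "grip": 1.0}, {"tx": -0.012, "ty": 0.002, "tz": 0.229, "rx": -0.003, "ry": 0, "rz": 0, "grip": 1.0}])

```text
clock: 18.02
ee_pos: [0.3937, -0.3067, 0.1554]
tool_rot: [0.0, 0.691, 0.722, -0.0]
contact_force: [0.4, -0.4, -0.1]
width: 0.0131
```

```bash
python3 c3.py w9.png; python3 go.py; python3 -c "
from h import *
c=snap('scene','s9.png');c=snap('top','t9.png')
for q in ['sanding_block','offcut_short','cup_blue','screwdriver_red','flap_tab','red_cassette','blue_cassette']:
  for k in robot.spot_point('top',q)[:1]: print(q,k,w(c,*k['xy']))
print(robot.state()['joint_vel'])
"
```

```text
2824 ((396.1515197753906, -305.8475341796875), (140.35728454589844, 180.51016235351562), 2.284018039703369)
{'xy': [256.1, 188.0], 'conf': 0.75} [ 0.3607 -0.3072  0.1555]
t 18.125 [ 0.3936 -0.3066  0.1553] yaw 92.50919390519101 z [ 0.0005 -0.0005 -1.    ] q [-0.7889  0.2617 -0.283   1.0254 -0.     -0.8327] F [ 1.1915 -0.5733 -0.0727] w 0.013449808364472165
sanding_block {'xy': [352.9, 171.9], 'conf': 0.95} [ 0.63330869 -0.30950182  0.02925811]
offcut_short {'xy': [298.2, 161.7], 'conf': 0.62} [ 0.66921641 -0.12331549  0.02307654]
cup_blue {'xy': [142.4, 167.8], 'conf': 0.56} [0.64856264 0.42326672 0.00151744]
screwdriver_red {'xy': [228.2, 236.6], 'conf': 0.77} [ 0.41029412  0.11635782 -0.00087896]
flap_tab {'xy': [215.2, 141.3], 'conf': 0.61} [0.66702708 0.13534043 0.27759414]
red_cassette {'xy': [361.9, 240.7], 'conf': 0.54} [ 0.39848559 -0.26437568  0.26097121]
blue_cassette {'xy': [234.8, 191.9], 'conf': 0.59} [0.55254195 0.09046243 0.09097644]
[ 0.00133454 -0.00042317  0.00119429  0.00060373 -0.00097888 -0.0015542 ]
```

View pics/w9.png

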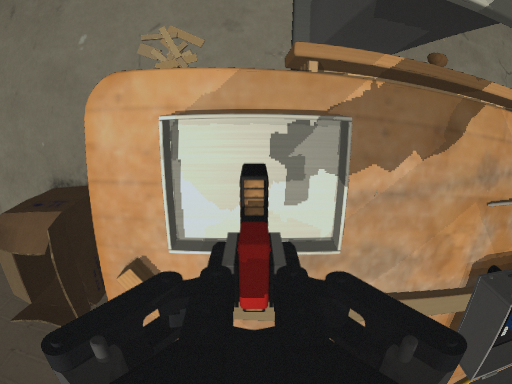

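View pics/s9.png

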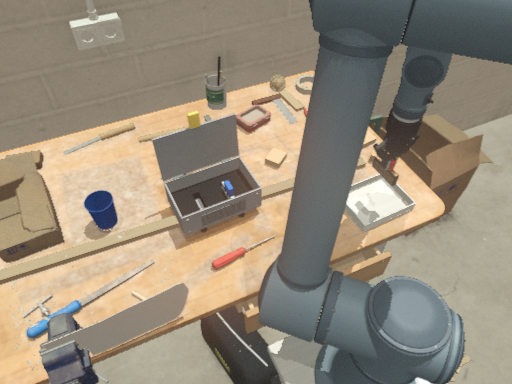

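View pics/t9.png

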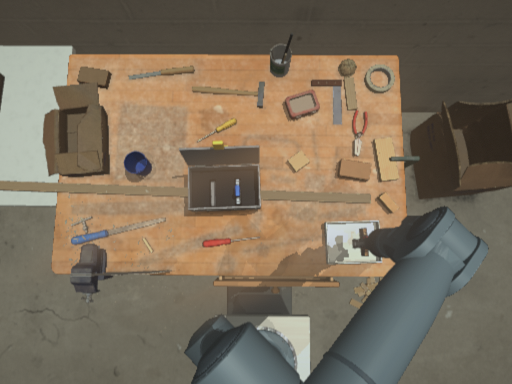

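The flap is open (tab at (194,119) in the scene view), the blue cassette is in its slot and the bystanders have not moved. The red cassette hangs over the tray, so I'm handing in.

```bash
python3 -c "
from bench import robot
print(robot.hand_in()); print(robot.state()['clock'])"
```

```text
the job is handed in; nothing more can be done
None
the job is handed in; nothing more can be done
```

I swung the flap open by its yellow tab, drew the red cassette straight up out of its slot, and handed in at about 18.5 s with it held over the tray.

**Last checks:**
- **Flap:** it stands leaning back at about 1.75 rad. The top camera puts its tab at x 0.667, z 0.278 m, where that angle should place it.
- **Red cassette:** it is gripped at 13.4 mm opening and the tool is vertical to within 0.1°. Joint speeds are near zero, and the force readings of about 1 N are no more than earlier free-air noise.
- **Position over the tray:** the tool is at (0.394, -0.307) m and the wrist camera puts the tray centre at (0.396, -0.306) m. The cassette's underside is about 90 mm above the rim. I worked that out from the grip height and did not measure it.
- **Blue cassette:** it is still in its slot.
- **Things around the box:** they look unmoved in the pictures. The network's points for the cup and screwdriver shifted by one to three pixels between looks, which I put down to its scatter.

**Disagreement:** the camera estimates of the tray centre differed by a few millimetres: 0.392 from the scene view and 0.396 from the wrist. I aimed between them. The top-view fit of the tray was spoilt by other things in view, so I did not use it.

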